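# Dock the circuit-board carrier

## Robot

A 6-joint arm with a two-finger parallel gripper is mounted at the origin on the work surface. World frame = base frame: x ahead of the robot, y to its left, z up, the work surface at z = 0. Lengths are in m, angles in rad, forces in N, time in s.
With the tool pointing down it reaches from about 0.325 to 0.925 m from the base axis. Payload 3.1 kg.
Tool frame: the origin (TCP) lies midway between the tips of the shut fingers; the grasp point (between the pads) lies 19 mm behind it (grip_depth is the distance from the TCP to the grasp point, in m); z points along the fingers, y is the direction in which the jaws open and shut (so a half turn about z gives the same grasp; the last joint's range is limited). The gripper opens to 85 mm and grips with 20 to 120 N. Pads are 22 mm wide; open, the fingers measure 114 mm over their backs; the gripper's body (76 mm by 85 mm) begins 54 mm behind the grasp point. The pads swing forward as they close: fully open they stand 13 mm farther back than shut.
Start: joints at [1.236, 0.217, 1.613, -0, 1.311, -0.112], TCP at [0.138, 0.61, 0.231] pointing down, gripper open.
Joint ranges: [-2.75, 2.75], [-0.78, 2.1], [0.31, 2.55], [-1.13, 4.27], [0.13, 2.63], [-2.58, 2.58]. Speed limits (rad/s): [2.79, 2.79, 3.14, 3.14, 3.14, 3.14].

## Interface

Orientations are given as a rotation vector (axis times angle).
In Python, from workcell import read_state, snapshot, camera_params, job_done, grip_depth gives the robot as it stands.
- The arm moves only by the tool step_arm, never from a script. Its argument "deltas" is a list of rows, each an object with "dp": the shift along the tool's x, y, z in m, a list of three; "rot": the turn, a rotation vector about the tool's x, y, z in degrees, a list of three. A call has 1 to 5 rows; each row shifts and turns the pose as measured when the row begins, along the tool's axes as they then stand; what a row does not reach is not made up. A row lasts 1/12 s, in which the tool goes at most 41.7 mm and 7.16 degrees, less where a joint would pass 70% of its speed; a pose out of reach is approached as far as the arm can. A call with a gripper value outside its range is refused whole. "grip" is the finger opening in m, from 0 to 0.0854, set as the call begins (left out, the last holds). The fingers move at their own pace and stop on an object; the grip force is fixed at half the most. Time passes only in rows, so rows that do not move let the fingers close. It gives the time, the measured TCP pose, the force and the opening at its end, in the units of the state.
- read_state(): the state, without advancing time (a new reading comes with each control period).
- snapshot(name): name is "scene" or "top"; returns (picture, depth): 420x560x3 uint8, red, green, blue; 420x560 float32, m along the optical axis (not along the pixel's ray), 0 where there is no reading.
- camera_params(name): a dict with "fovy" (degrees; the focal length in pixels is half the picture's height over the tangent of half this angle, whatever the lens; pixels are square), "cx", "cy" (the principal point, pixels), "pose" (4x4, takes a point from camera to world coordinates). Camera axes: x right, y down, z forward; pixel columns grow to the right and rows downward; lengths in m; the calibration is good to about 2 mm. A picture is of the moment at which its call begins. camera_params takes no time and is no camera call.
- job_done(): hands the job in, once; it reports no verdict.
The state is a dict: "t": time; "joint_positions": joint angles; "dq": joint speeds; "effort": joint torques, N m; "position": TCP position; "eef_rot": TCP orientation; "contact_force": force on the tool from outside, world axes, zero at the start; "torque": the same for the moment, N m; "finger_gap": finger opening in m.
Only numpy, scipy, OpenCV 4.12 (cv2) and the standard library are available. Lean on these libraries where they do the work, as an engineer would, in place of code of your own. Each camera call takes 0.05 s, during which the arm holds its last target.

## Task

With the fingers, push the black circuit-board carrier flat along the bench mat, through the narrow gap between the two aluminium guide blocks and on into the taped bay, until it rests square against the stop bar at the end, inside the tape lines. Push only the black carrier: do not lift or tip it and do not touch the green board or the components on it. Leave the other loose things on the bench where they are, and finish clear of everything.

Things in the scene. Friction and masses are not known exactly. Their poses are not given: they have to be found in the camera images.
- carrier: Loose black plastic slab, 115 mm long (its x), 92 mm wide (its y), 16 mm high, about 0.33 kg with its board; origin at the centre of its underside, which slides on the mat; z up. Starts before the gap (the dock's -x side), up to 40 mm off the lane's middle line and turned up to 0.45 rad from the lane. Either end may lead; it passes the gap only lengthwise.
- board: Green circuit board, 96 x 74 mm, 2 mm thick, fixed centrally on the carrier (its edges 9 mm inside the carrier's), with a finned heatsink and other parts up to 18 mm above the carrier's top. Not to be touched. Origin at the centre of its underside, 16 mm above the carrier's origin.
- dock: Fixed docking fixture on the blue mat (mat top 2 mm above the table): two guide blocks, then a taped bay, then a stop bar. Origin on the mat at the middle of the gap; its x runs along the lane in the direction of the push, y across it. Thin flat tape lines mark the bay, inner edges at y = -59 and +59 mm. Home, the carrier's centre is at x = 97 mm, its trailing end at x = 40 mm, past the guides.
- gap (a point): Middle of the gap, at mat height (same point and axes as the dock). The two aluminium guide blocks with rounded ends are 54 mm long (x = -27 to +27 mm), 24 mm thick and 30 mm high, and stand 98 mm apart (inner faces at y = -49 and +49 mm, outer at -73 and +73 mm).
- stop_face (a point): Foot of the near face of the aluminium stop bar, at its middle, at x = 155 mm in the dock's frame; axes as the dock's. The bar is 100 mm long in y, 16 mm thick in x, 18 mm high.
- tape_roll: Bystander, to be left alone: roll of white tape lying flat, 72 mm across, 30 mm high, beside the bay; origin on its underside.
- solder_reel: Bystander, to be left alone: small grey solder reel standing on its flange, 60 mm across, 40 mm high, beside the bay; origin on its underside.
- flux_jar: Bystander, to be left alone: small amber jar with a white cap, 42 mm across, 50 mm high, beside one guide block; origin on its underside.
- screwdriver: Bystander, to be left alone: screwdriver lying on the mat, 170 mm long; origin within its length.
- mouse: Bystander, to be left alone: black computer mouse, about 80 x 60 mm, 34 mm high; origin on its underside.
- parts_tray: Bystander, to be left alone: grey open parts tray with dividers, 100 x 140 mm, 30 mm high; origin on its underside.
- cleaner: Bystander, to be left alone: plain white bottle, 48 mm across, 110 mm high; origin on its underside.
Not all that is in view belongs to the job. Leave any pink look-alike of the carrier alone.

How it is judged:
By the outcome, as a careful person would: the job done as asked, in the order asked, and still so for the second after the job is handed in, with the robot touching nothing.
It also fails if it takes over 72 s, if anything falls off the work surface, if the arm or the gripper's body presses on something with over 40 N, if the wrist force passes 120 N, or if a joint passes its speed limit or range.

## Working session

There is one attempt and no reset: what is moved stays moved. The work goes in short steps, Python scripts to look and compute and a tool call to move; the robot and the scene stay as the last step left them, time stands still between calls to the robot, and variables do not carry over. Pictures are saved under pics/ and viewed, and the job is handed in when it is done.

Besides the shell and the picture viewer there is one more tool, called after ">>>" in YAML: its name, and indented under it one key for each argument. step_arm: Moves the arm, as the interface text tells. Its arguments: {"type":"object","properties":{"deltas":{"type":"array","items":{"type":"object","properties":{"dp":{"type":"array","items":{"type":"number"}},"rot":{"type":"array","items":{"type":"number"}}}}},"grip":{"type":"number"}},"required":["deltas"]}

```bash
mkdir -p pics; ls
python3 - <<'E'
from workcell import *
import cv2, numpy as np
for n in ("scene","top"):
    p,d=snapshot(n); cv2.imwrite(f"pics/{n}0.png",p[:,:,::-1]); np.save(f"pics/{n}0.npy",d); np.save(f"pics/{n}0rgb.npy",p)
    c=camera_params(n); print(n,c)
s=read_state(); print(s['t'],s['position'],s['eef_rot'],s['contact_force'],s['finger_gap'])
print(grip_depth() if callable(grip_depth) else grip_depth)
E
```

```text
pics
scene {'fovy': 55.975794841657056, 'cx': 289.20271011479645, 'cy': 210.1181346644557, 'pose': array([[-0.83196221,  0.42384161, -0.35804632,  0.88265311],
       [ 0.554552  ,  0.65573285, -0.51233437,  0.49415943],
       [ 0.01763411, -0.62479814, -0.78058716,  0.82159793],
       [ 0.        ,  0.        ,  0.        ,  1.        ]])}
top {'fovy': 57.21273112644273, 'cx': 281.9966977386043, 'cy': 210.53848080188786, 'pose': array([[-3.63113996e-04, -9.82222121e-01,  1.87722064e-01,
         3.42050346e-01],
       [-9.99791820e-01, -3.47306367e-03, -2.01060988e-02,
         2.35282309e-02],
       [ 2.04006257e-02, -1.87690285e-01, -9.82016380e-01,
         1.07915614e+00],
       [ 0.00000000e+00,  0.00000000e+00,  0.00000000e+00,
         1.00000000e+00]])}
0.1 [0.13781651 0.60886479 0.23008692] [-0.34921675 -3.12159432  0.00334684] [-0.17206573  0.32983145  0.58181779] 0.08530235025460262
0.0187
```

View pics/scene0.png

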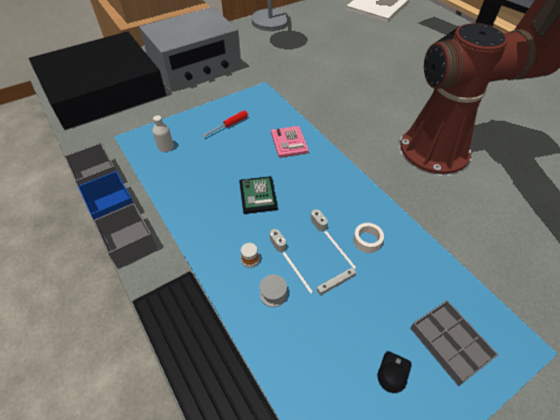

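View pics/top0.png

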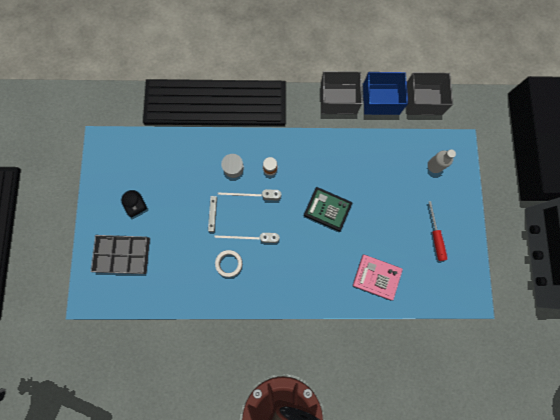

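The top view shows the carrier at about (328,209), the guide blocks at (271,195) and (269,238), the stop bar at (212,215), and the pink decoy at (378,277). The lane runs to image left, which is world +y.

```bash
cat > h.py <<'E'
import numpy as np, cv2
from workcell import *
def ray(n,uv,z):
    c=camera_params(n); f=210/np.tan(np.radians(c['fovy']/2)); P=c['pose']
    uv=np.atleast_2d(np.asarray(uv,float)); d=np.c_[(uv[:,0]-c['cx'])/f,(uv[:,1]-c['cy'])/f,np.ones(len(uv))]@P[:3,:3].T
    o=P[:3,3]; return (o+d*((z-o[2])/d[:,2])[:,None])[:,:2]
def proj(n,X):
    c=camera_params(n); f=210/np.tan(np.radians(c['fovy']/2)); P=c['pose']
    q=(np.atleast_2d(X)-P[:3,3])@P[:3,:3]; return np.c_[f*q[:,0]/q[:,2]+c['cx'],f*q[:,1]/q[:,2]+c['cy']]
E
python3 - <<'E'
import cv2,numpy as np
for n,(a,b,c,d) in {"top":(190,150,190,140),"scene":(220,160,190,150)}.items():
    p=cv2.imread(f"pics/{n}0.png")[b:b+d,a:a+c]; cv2.imwrite(f"pics/{n}0z.png",cv2.resize(p,None,fx=4,fy=4,interpolation=cv2.INTER_NEAREST))
E
```

```text
(no output)
```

View pics/top0z.png

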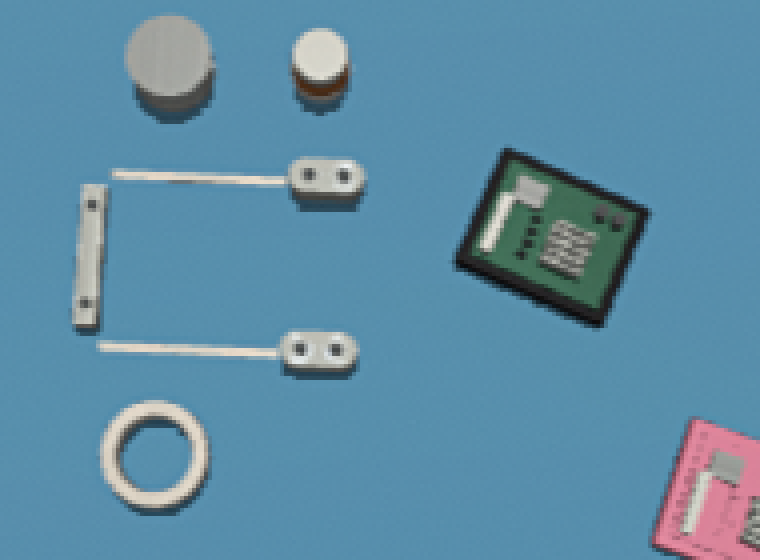

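View pics/scene0z.png

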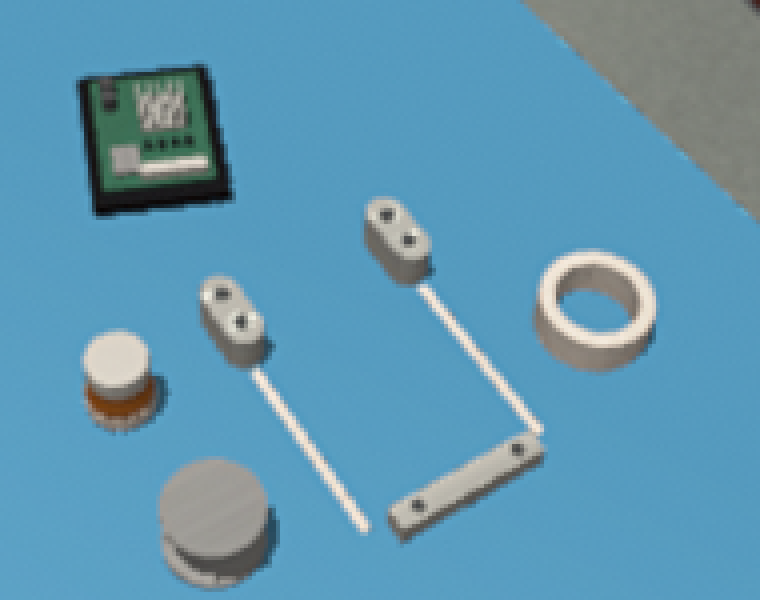

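```bash
cat >> h.py <<'E'
def carrier(n,p):
    hsv=cv2.cvtColor(p,cv2.COLOR_RGB2HSV)
    g=((hsv[...,0]>55)&(hsv[...,0]<85)&(hsv[...,1]>80)&(hsv[...,2]<170)).astype(np.uint8)
    k,l,st,ce=cv2.connectedComponentsWithStats(g)
    i=1+np.argmax(st[1:,4]); ys,xs=np.nonzero(l==i)
    hull=cv2.convexHull(np.c_[xs,ys].astype(np.int32))[:,0]
    w=ray(n,hull,0.020)
    (c,s,a)=cv2.minAreaRect((w*1000).astype(np.float32))
    return g,np.array(c),s,a
def whites(n,p,z):
    hsv=cv2.cvtColor(p,cv2.COLOR_RGB2HSV)
    return (hsv[...,1]<60)&(hsv[...,2]>130)
E
python3 - <<'E'
from h import *
for n in("top","scene"):
    p=np.load(f"pics/{n}0rgb.npy")
    g,c,s,a=carrier(n,p); print(n,"board",c,s,a)
    m=whites(n,p,0).astype(np.uint8)
    k,l,st,ce=cv2.connectedComponentsWithStats(m)
    for i in range(1,k):
        if 15<st[i,4]<2000:
            ys,xs=np.nonzero(l==i); r={}
            for z in (0.002,0.020,0.032):
                w=ray(n,np.c_[xs,ys],z)*1000; q=cv2.minAreaRect(w.astype(np.float32)); r[z]=(np.round(q[0],1),np.round(q[1],1),round(q[2],2))
            print(np.round(ce[i]),st[i,4],r)
E
```

```text
top board [ 552.09625244 -127.51567078] (98.119140625, 75.73046875) 65.56659698486328
[202.   3.] 98 {0.002: (array([1213.1,  250.9]), array([25.1, 75.6]), 0.94), 0.02: (array([1198.6,  247.1]), array([24.7, 74.3]), 0.94), 0.032: (array([1188.9,  244.6]), array([24.4, 73.5]), 0.94)}
[425.   5.] 108 {0.002: (array([1215.4, -465.1]), array([83.4, 33.8]), 69.8), 0.02: (array([1200.8, -457. ]), array([82. , 33.2]), 69.8), 0.032: (array([1191. , -451.5]), array([81.1, 32.9]), 69.8)}
[261.  22.] 21 {0.002: (array([1148.5,   68.8]), array([23.4, 11.5]), 50.64), 0.02: (array([1135.,   68.]), array([23. , 11.3]), 50.64), 0.032: (array([1126. ,   67.5]), array([22.8, 11.2]), 50.64)}
[542.  25.] 98 {0.002: (array([1151.3, -828.5]), array([45.1, 36.6]), 74.79), 0.02: (array([1137.7, -814.2]), array([44.4, 36. ]), 74.79), 0.032: (array([1128.7, -804.7]), array([43.9, 35.6]), 74.79)}
[15. 53.] 986 {0.002: (array([1043.5,  812.5]), array([213.5, 102.2]), 14.53), 0.02: (array([1031.8,  799.4]), array([210. , 100.5]), 14.53), 0.032: (array([1024. ,  790.6]), array([207.6,  99.4]), 14.53)}
[69. 35.] 3
[... 21417 characters left out ...]
02: (array([364.8, 608.2]), array([145.5,  64. ]), 0.09), 0.032: (array([372.6, 606.5]), array([143.3,  63. ]), 0.09)}
[501. 409.] 19 {0.002: (array([436.8, 581.5]), array([12.4,  5.5]), 1.25), 0.02: (array([446.5, 579.6]), array([12.1,  5.4]), 1.24), 0.032: (array([453.1, 578.3]), array([11.9,  5.3]), 1.25)}
[508. 415.] 39 {0.002: (array([434.8, 594.4]), array([12.6, 12.8]), 14.01), 0.02: (array([444.6, 592.2]), array([12.3, 12.5]), 14.01), 0.032: (array([451.2, 590.7]), array([12.1, 12.3]), 14.01)}
[497. 417.] 48 {0.002: (array([455.5, 582. ]), array([12. , 27.2]), 56.51), 0.02: (array([464.9, 580. ]), array([11.7, 26.6]), 56.51), 0.032: (array([471.1, 578.7]), array([11.5, 26.2]), 56.51)}
```

Run:
```python
from h import *
out=[]
for n,(a,b) in {"top":(295,175),"scene":(225,165)}.items():
    p=np.load(f"pics/{n}0rgb.npy"); g,c,s,an=carrier(n,p)
    q=p.copy(); q[g>0]=[255,0,255]
    out.append(np.hstack([cv2.resize(x[b:b+60,a:a+66],None,fx=6,fy=6,interpolation=cv2.INTER_NEAREST) for x in(p,q)]))
cv2.imwrite("pics/mask0.png",cv2.resize(np.vstack(out),(660,600))[:,:,::-1])
print(ray("top",[[271.8,194],[269.75,237.2]],.032)*1000)
```

```text
[[589.11151293  30.53221132]
 [467.96814613  35.57148244]]
```

View pics/mask0.png

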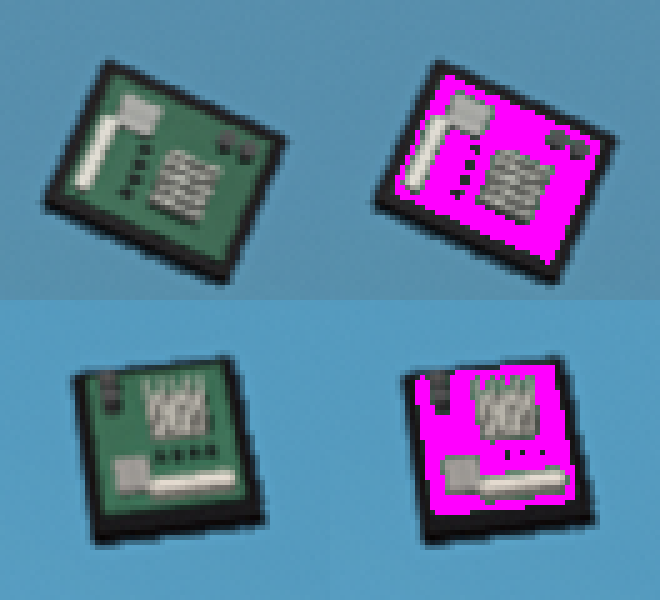

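```bash
cat >> h.py <<'E'
from scipy.spatial.transform import Rotation as R
def go(xyz,yaw):
    s=read_state(); r=R.from_rotvec(s['eef_rot']); a=np.radians(yaw)
    T=R.from_matrix(np.array([[np.cos(a),np.sin(a),0],[np.sin(a),-np.cos(a),0],[0,0,-1]]))
    d=r.inv().apply(np.array(xyz)/1000-s['position'])*1000; w=np.degrees((r.inv()*T).as_rotvec())
    x=r.as_matrix()[:2,0]
    print("t %.2f pos %s yaw %.2f F %s gap %.1f"%(s['t'],np.round(s['position']*1000,1),np.degrees(np.arctan2(x[1],x[0])),np.round(s['contact_force'],1),s['finger_gap']*1000))
    print("dp mm",np.round(d,1),"rot",np.round(w,2)); return d,w
G=np.array([529.,32.7]); L=np.radians(87.6); LR=np.array([[np.cos(L),np.sin(L)],[-np.sin(L),np.cos(L)]])
def lane(p): return LR@(np.asarray(p)-G)
def world(q): return LR.T@np.asarray(q)+G
E
python3 - <<'E'
from h import *
print(lane([552,-128]))
go([623,-138,150],155.7)
E
```

```text
[-159.59589876  -29.70924265]
t 0.10 pos [137.8 608.9 230.1] yaw 167.23 F [-0.2  0.3  0.6] gap 85.3
dp mm [-638.3 -621.    81.3] rot [-0.13 -0.   11.53]
```

>>> step_arm:
  deltas:
    - {"dp": [0,0,0],"rot": [0,0,6]}
    - {"dp": [0,0,0],"rot": [0,0,6]}
  grip: 0.045

```text
t: 0.27
position: [0.1375, 0.608, 0.2285]
eef_rot: [-0.684, -3.066, 0.008]
contact_force: [-0.2, 0.4, 0.0]
finger_gap: 0.064
```

Run:
```python
from h import *
go([623,-138,150],155.7)
```

```text
t 0.27 pos [137.5 608.  228.5] yaw 154.86 F [-0.2  0.4  0. ] gap 64.0
dp mm [-756.4 -468.6   81.2] rot [-0.28  0.03 -0.84]
```

>>> step_arm:
  deltas:
    - {"dp": [-0.034,-0.021,0.003],"rot": [0,0,0]}
    - {"dp": [-0.034,-0.021,0.003],"rot": [0,0,0]}
    - {"dp": [-0.034,-0.021,0.003],"rot": [0,0,0]}
    - {"dp": [-0.034,-0.021,0.003],"rot": [0,0,0]}
    - {"dp": [-0.034,-0.021,0.003],"rot": [0,0,0]}

```text
t: 0.68
position: [0.2447, 0.4399, 0.21]
eef_rot: [-0.671, -3.065, 0.008]
contact_force: [0.5, 0.1, -0.3]
finger_gap: 0.0454
```

>>> step_arm:
  deltas:
    - {"dp": [-0.034,-0.021,0.003],"rot": [0,0,0]}
    - {"dp": [-0.034,-0.021,0.003],"rot": [0,0,0]}
    - {"dp": [-0.034,-0.021,0.003],"rot": [0,0,0]}
    - {"dp": [-0.034,-0.021,0.003],"rot": [0,0,0]}
    - {"dp": [-0.034,-0.021,0.003],"rot": [0,0,0]}

```text
t: 1.1
position: [0.3561, 0.2646, 0.1924]
eef_rot: [-0.665, -3.066, 0.011]
contact_force: [1.1, -0.2, 0.1]
finger_gap: 0.0449
```

Run:
```python
from h import *
go([623,-138,150],155.7)
```

```text
t 1.10 pos [356.1 264.6 192.4] yaw 155.52 F [ 1.1 -0.2  0.1] gap 44.9
dp mm [-409.9 -255.5   43.1] rot [-0.45 -0.18 -0.18]
```

>>> step_arm:
  deltas:
    - {"dp": [-0.034,-0.021,0.003],"rot": [0,0,0]}
    - {"dp": [-0.034,-0.021,0.003],"rot": [0,0,0]}
    - {"dp": [-0.034,-0.021,0.003],"rot": [0,0,0]}
    - {"dp": [-0.034,-0.021,0.003],"rot": [0,0,0]}
    - {"dp": [-0.034,-0.021,0.003],"rot": [0,0,0]}

```text
t: 1.52
position: [0.4682, 0.0896, 0.1758]
eef_rot: [-0.665, -3.065, 0.01]
contact_force: [1.3, 1.0, -0.2]
finger_gap: 0.0447
```

>>> step_arm:
  deltas:
    - {"dp": [-0.034,-0.021,0.003],"rot": [0,0,0]}
    - {"dp": [-0.034,-0.021,0.003],"rot": [0,0,0]}
    - {"dp": [-0.034,-0.021,0.003],"rot": [0,0,0]}
    - {"dp": [-0.034,-0.021,0.003],"rot": [0,0,0]}
    - {"dp": [-0.034,-0.021,0.003],"rot": [0,0,0]}

```text
t: 1.93
position: [0.58, -0.0852, 0.1578]
eef_rot: [-0.669, -3.061, 0.009]
contact_force: [0.7, 0.2, 0.3]
finger_gap: 0.0449
```

Run:
```python
from h import *
go([623,-138,60],155.7)
```

```text
t 1.93 pos [580.  -85.2 157.8] yaw 155.35 F [0.7 0.2 0.3] gap 44.9
dp mm [-61.8 -29.3  97.6] rot [-0.42 -0.42 -0.35]
```

>>> step_arm:
  deltas:
    - {"dp": [-0.031,-0.015,0.005],"rot": [-0.4,-0.4,-0.3]}
    - {"dp": [-0.031,-0.014,0.01],"rot": [0,0,0]}
    - {"dp": [0,0,0.03],"rot": [0,0,0]}
    - {"dp": [0,0,0.03],"rot": [0,0,0]}
    - {"dp": [0,0,0.02],"rot": [0,0,0]}

```text
t: 2.35
position: [0.6355, -0.1535, 0.0644]
eef_rot: [0.675, 3.051, -0.007]
contact_force: [-1.2, 0.9, -0.2]
finger_gap: 0.0449
```

Run:
```python
from h import *
go([623,-138,6],155.7)
for n,(a,b) in {"top":(280,150),"scene":(200,140)}.items():
    p,d=snapshot(n); cv2.imwrite(f"pics/{n}1.png",cv2.resize(p[b:b+90,a:a+110],None,fx=6,fy=6)[:,:,::-1])
```

```text
t 2.35 pos [ 635.5 -153.5   64.4] yaw 155.06 F [-1.2  0.9 -0.2] gap 44.9
dp mm [18.9  8.8 58.1] rot [-0.04  1.02 -0.64]
```

View pics/scene1.png

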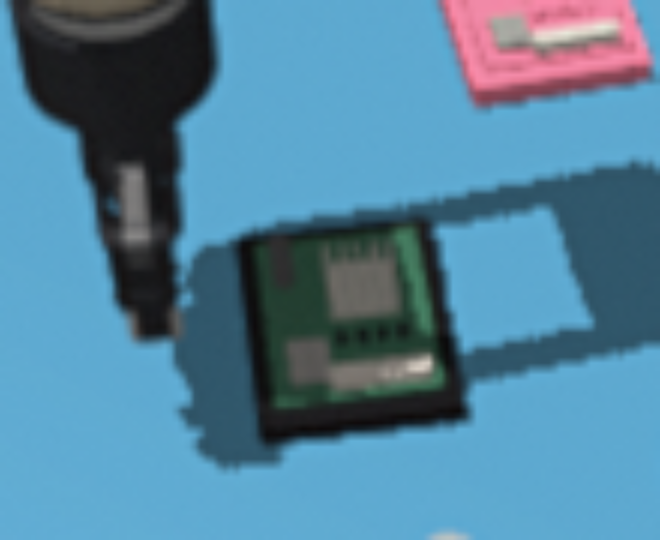

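View pics/top1.png

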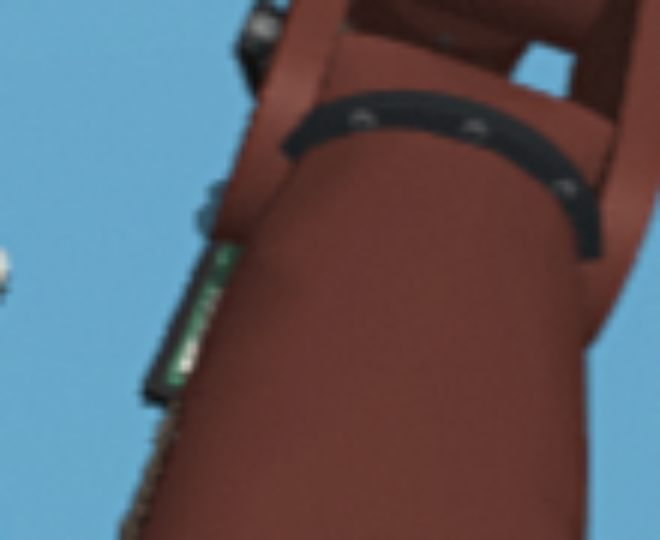

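The scene view shows the fingers at about zoomed (150,325), clear of the carrier's left edge at about (250,330). The arm hides the carrier in the top view. Next I descend beside it.

>>> step_arm:
  deltas:
    - {"dp": [0.006,0.009,0.02],"rot": [0,1.0,-0.6]}
    - {"dp": [0.0,0,0.02],"rot": [0,0,0]}
    - {"dp": [0,0,0.01],"rot": [0,0,0]}
    - {"dp": [0,0,0],"rot": [0,0,0]}

```text
t: 2.78
position: [0.6317, -0.1404, 0.0133]
eef_rot: [-0.658, -3.065, -0.001]
contact_force: [0.0, 0.3, -0.7]
finger_gap: 0.045
```

Run:
```python
from h import *
go([623,-138,6],155.7)
```

```text
t 2.78 pos [ 631.7 -140.4   13.3] yaw 155.76 F [ 0.   0.3 -0.7] gap 45.0
dp mm [ 8.8 -1.4  7.3] rot [-0.05 -0.39  0.06]
```

>>> step_arm:
  deltas:
    - {"dp": [0.004,-0.001,0.005],"rot": [0,-0.3,0]}
    - {"dp": [0.004,0,0.001],"rot": [0,0,0]}
    - {"dp": [0,0,0],"rot": [0,0,0]}

```text
t: 3.03
position: [0.6253, -0.138, 0.0104]
eef_rot: [0.658, 3.069, -0.002]
contact_force: [-0.3, 1.0, 0.7]
finger_gap: 0.0451
```

Run:
```python
from h import *
go([623,-138,6.5],155.7)
for n,(a,b) in {"scene":(200,140)}.items():
    p,d=snapshot(n); cv2.imwrite(f"pics/{n}2.png",cv2.resize(p[b:b+90,a:a+110],None,fx=6,fy=6)[:,:,::-1])
    print(carrier(n,p)[1:])
```

```text
t 3.03 pos [ 625.3 -138.    10.4] yaw 155.80 F [-0.3  1.   0.7] gap 45.1
dp mm [ 2.1 -1.   3.9] rot [-0.02  0.17  0.1 ]
(array([ 552.11755371, -130.21775818]), (100.85558319091797, 76.26570892333984), 65.78810119628906)
```

View pics/scene2.png

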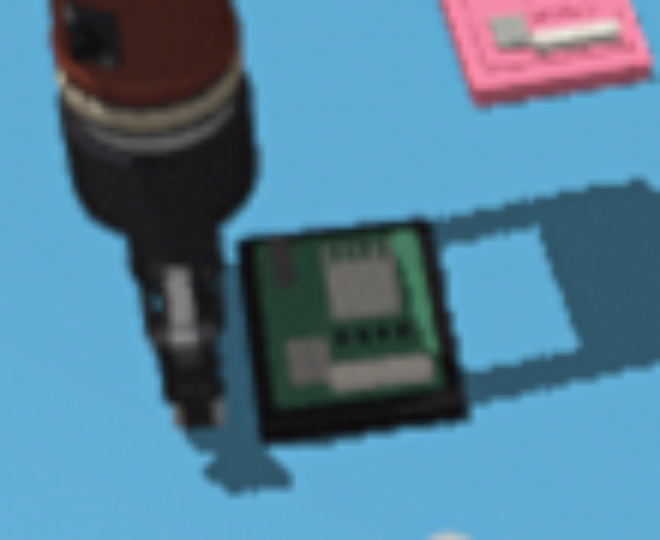

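>>> step_arm:
  deltas:
    - {"dp": [0.003,-0.001,0.003],"rot": [0,0,0]}
    - {"dp": [0.003,0,0.001],"rot": [0,0,0]}
    - {"dp": [0.003,0,0],"rot": [0,0,0]}
    - {"dp": [0.003,0,0],"rot": [0,0,0]}
    - {"dp": [0.001,0,0],"rot": [0,0,0]}

```text
t: 3.5
position: [0.6147, -0.1344, 0.01]
eef_rot: [0.657, 3.062, -0.003]
contact_force: [0.0, -0.6, 0.6]
finger_gap: 0.0448
```

Run:
```python
from h import *
go([623,-138,6.5],155.7)
for n,(a,b) in {"scene":(200,140)}.items():
    p,d=snapshot(n); cv2.imwrite(f"pics/{n}3.png",cv2.resize(p[b:b+90,a:a+110],None,fx=6,fy=6)[:,:,::-1])
    print(carrier(n,p)[1:])
```

```text
t 3.50 pos [ 614.7 -134.4   10. ] yaw 155.79 F [ 0.  -0.6  0.6] gap 44.8
dp mm [-9.   0.1  3.5] rot [0.01 0.57 0.09]
(array([ 552.74035645, -130.47192383]), (100.84669494628906, 76.90779113769531), 65.90666198730469)
```

View pics/scene3.png

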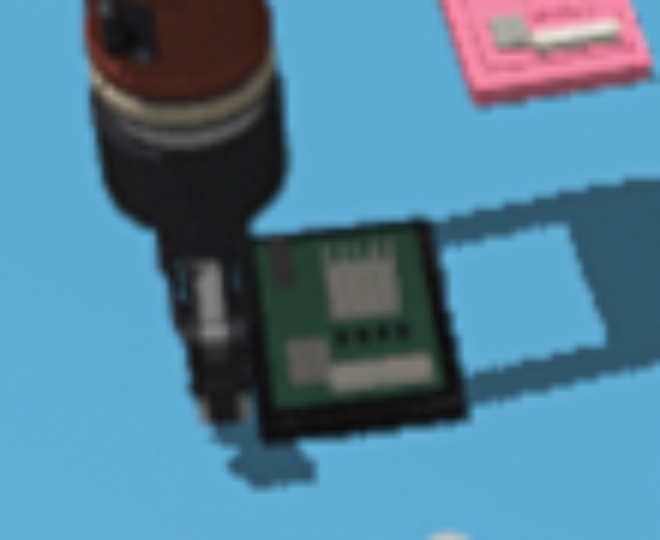

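>>> step_arm:
  deltas:
    - {"dp": [0,0,0.005],"rot": [0,0.5,0]}
    - {"dp": [0,0,0.004],"rot": [0,0,0]}

```text
t: 3.72
position: [0.6155, -0.1347, 0.0018]
eef_rot: [0.658, 3.069, -0.0]
contact_force: [0.0, -0.3, -0.6]
finger_gap: 0.0447
```

Run:
```python
from h import *
go([612,-133,6.5],155.7)
```

```text
t 3.72 pos [ 615.5 -134.7    1.8] yaw 155.79 F [ 0.  -0.3 -0.6] gap 44.7
dp mm [ 3.9  0.1 -4.8] rot [0.02 0.17 0.09]
```

>>> step_arm:
  deltas:
    - {"dp": [0.002,0,-0.003],"rot": [0,0.1,0]}
    - {"dp": [0.002,0.0,0],"rot": [0,0,0]}
    - {"dp": [0.002,0,0],"rot": [0,0,0]}

```text
t: 3.97
position: [0.6118, -0.1331, 0.0042]
eef_rot: [0.657, 3.067, -0.001]
contact_force: [1.9, -0.7, -1.2]
finger_gap: 0.045
```

>>> step_arm:
  deltas:
    - {"dp": [0.004,0.0024,0],"rot": [0,0,-2.4]}
    - {"dp": [0.004,0.0024,0],"rot": [0,0,-2.4]}

```text
t: 4.13
position: [0.6074, -0.1262, 0.0047]
eef_rot: [0.525, 3.089, -0.002]
contact_force: [1.8, 0.7, -0.7]
finger_gap: 0.0453
```

Run:
```python
from h import *
go([612,-133,6.5],155.7)
for n,(a,b) in {"scene":(200,140)}.items():
    p,d=snapshot(n); cv2.imwrite(f"pics/{n}4.png",cv2.resize(p[b:b+90,a:a+110],None,fx=6,fy=6)[:,:,::-1])
    print(carrier(n,p)[1:])
```

```text
t 4.13 pos [ 607.4 -126.2    4.7] yaw 160.69 F [ 1.8  0.7 -0.7] gap 45.3
dp mm [-6.6 -4.9 -1.8] rot [0.02 0.46 4.99]
(array([ 546.75231934, -127.92215729]), (100.49602508544922, 76.12151336669922), 70.23575592041016)
```

View pics/scene4.png

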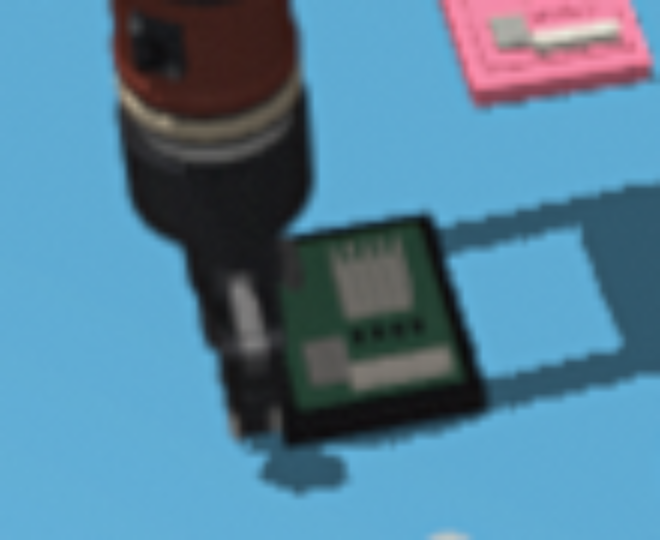

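>>> step_arm:
  deltas:
    - {"dp": [0.004,0.0024,0],"rot": [0,0,-2.4]}
    - {"dp": [0.004,0.0024,0],"rot": [0,0,-2.4]}
    - {"dp": [0.004,0.0024,0],"rot": [0,0,-2.4]}
    - {"dp": [0.004,0.0024,0],"rot": [0,0,-2.4]}

```text
t: 4.52
position: [0.5954, -0.1123, 0.0052]
eef_rot: [0.257, 3.12, -0.003]
contact_force: [1.3, -0.1, -1.5]
finger_gap: 0.045
```

```bash
cat >> h.py <<'E'
def look(tag,n="scene",box=(200,140)):
    p,d=snapshot(n); a,b=box; cv2.imwrite(f"pics/{n}{tag}.png",cv2.resize(p[b:b+90,a:a+110],None,fx=6,fy=6)[:,:,::-1])
    g,c,s,an=carrier(n,p)
    if s[0]<s[1]: an+=90
    off=np.array([0,2.5]) if n=="scene" else 0
    print(n,"carrier lane",np.round(lane(c+off),1),"yaw",round(an-87.6,2),np.round(s,1))
E
python3 - <<'E'
from h import *
go([612,-133,5.5],177.6); look(5)
E
```

```text
t 4.52 pos [ 595.4 -112.3    5.2] yaw 170.56 F [ 1.3 -0.1 -1.5] gap 45.0
dp mm [-19.8 -17.7  -0. ] rot [-0.11  0.65 -7.04]
scene carrier lane [-165.5   -3.8] yaw -6.56 [75.6 60.1]
```

View pics/scene5.png

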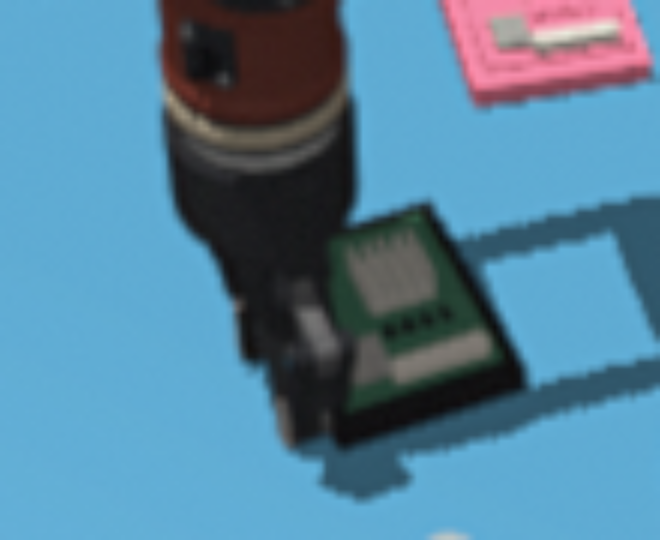

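>>> step_arm:
  deltas:
    - {"dp": [0.005,0.0023,0],"rot": [0,0.2,-2.4]}
    - {"dp": [0.005,0.0023,0],"rot": [0,0.2,-2.4]}
    - {"dp": [0.004,0.0018,0],"rot": [0,0.1,-1.8]}
    - {"dp": [0,0,0],"rot": [0,0,0]}

```text
t: 4.9
position: [0.5826, -0.1034, 0.0058]
eef_rot: [0.076, 3.136, -0.003]
contact_force: [-1.3, 0.0, 1.0]
finger_gap: 0.0449
```

Run:
```python
from h import *
go([612,-133,5.5],177.6); print(lane(read_state()['position'][:2]*1000))
```

```text
t 4.90 pos [ 582.6 -103.4    5.8] yaw 177.21 F [-1.3  0.   1. ] gap 44.9
dp mm [-30.8 -28.1   0.5] rot [-0.1   0.26 -0.39]
[-133.77293356  -59.3014751 ]
```

>>> step_arm:
  deltas:
    - {"dp": [-0.015,0,0],"rot": [0,0,0]}
    - {"dp": [-0.03,0,0],"rot": [0,0,0]}
    - {"dp": [-0.02,0,-0.02],"rot": [0,0,0]}
    - {"dp": [0,0,-0.03],"rot": [0,0,0]}
    - {"dp": [0,0,-0.03],"rot": [0,0,0]}

```text
t: 5.32
position: [0.639, -0.1045, 0.0762]
eef_rot: [-0.094, -3.116, -0.008]
contact_force: [-0.1, -0.3, 0.0]
finger_gap: 0.0449
```

Run:
```python
from h import *
go([612,-133,120],87.6); look(6); look(6,"top",(280,150))
```

```text
t 5.32 pos [ 639.  -104.5   76.2] yaw 176.56 F [-0.1 -0.3  0. ] gap 44.9
dp mm [ 26.3 -29.9 -43.3] rot [-0.9  -1.29 88.95]
scene carrier lane [-153.    -1.7] yaw 0.25 [101.  78.]
top carrier lane [-708.3 -228.1] yaw 2.8 [3. 0.]
```

View pics/scene6.png

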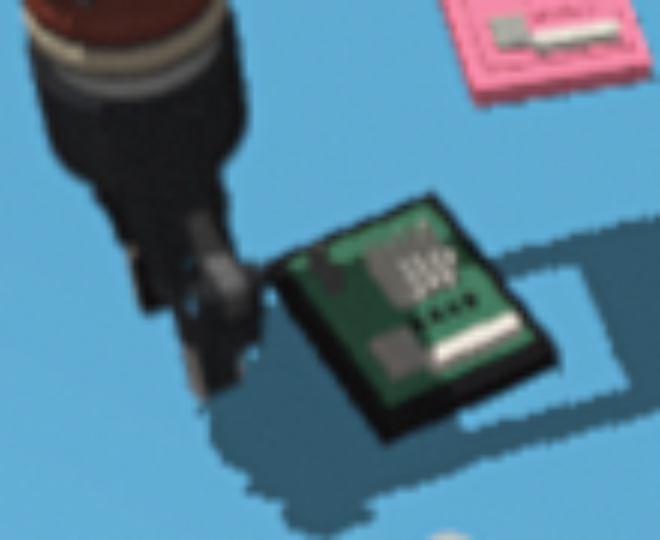

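View pics/top6.png

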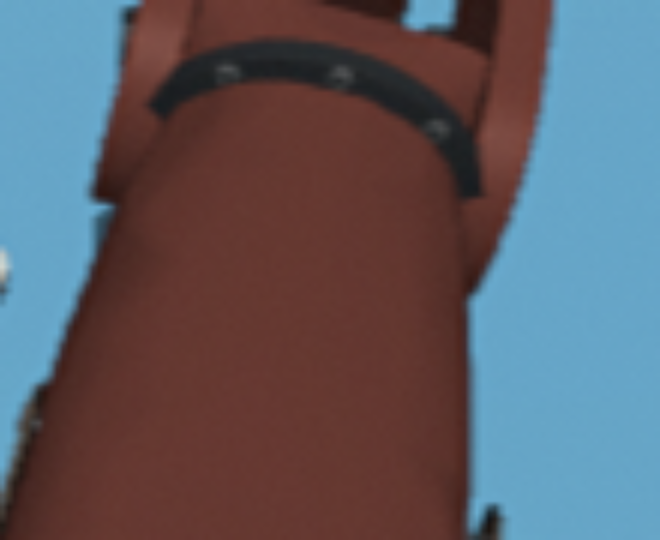

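>>> step_arm:
  deltas:
    - {"dp": [0,0,-0.02],"rot": [0,0,7]}
    - {"dp": [0,0,-0.01],"rot": [0,0,7]}
    - {"dp": [0,0,0],"rot": [0,0,7]}
    - {"dp": [0,0,0],"rot": [0,0,7]}
    - {"dp": [0,0,0],"rot": [0,0,7]}

```text
t: 5.83
position: [0.6429, -0.1064, 0.1132]
eef_rot: [-1.057, -2.943, 0.004]
contact_force: [0.1, 0.5, -0.5]
finger_gap: 0.0451
```

>>> step_arm:
  deltas:
    - {"dp": [0,0,0],"rot": [0,0,7]}
    - {"dp": [0,0,0],"rot": [0,0,7]}
    - {"dp": [0,0,0],"rot": [0,0,7]}
    - {"dp": [0,0,0],"rot": [0,0,7]}
    - {"dp": [0,0,0],"rot": [0,0,7]}

```text
t: 6.25
position: [0.6381, -0.1062, 0.1081]
eef_rot: [-1.905, -2.468, 0.018]
contact_force: [0.2, 0.2, 0.2]
finger_gap: 0.045
```

Run:
```python
from h import *
go([*world([-245,-1.7]),80],87.8)
```

```text
t 6.25 pos [ 638.1 -106.2  108.1] yaw 104.67 F [0.2 0.2 0.2] gap 45.0
dp mm [ -73.1 -140.    30.5] rot [-1.42 -0.47 16.87]
```

>>> step_arm:
  deltas:
    - {"dp": [0,0,0],"rot": [-0.7,-0.2,7]}
    - {"dp": [0,0,0],"rot": [-0.6,-0.2,7]}
    - {"dp": [0,0,0],"rot": [0,0,1]}

```text
t: 6.5
position: [0.635, -0.1059, 0.1043]
eef_rot: [-2.234, -2.196, 0.007]
contact_force: [0.0, -0.2, 0.2]
finger_gap: 0.0449
```

Run:
```python
from h import *
go([*world([-245,-1.7]),80],87.8)
```

```text
t 6.50 pos [ 635.  -105.9  104.3] yaw 89.02 F [ 0.  -0.2  0.2] gap 44.9
dp mm [-108.3 -112.5   25. ] rot [-0.55 -0.19  1.22]
```

>>> step_arm:
  deltas:
    - {"dp": [-0.026,-0.027,0],"rot": [-0.3,-0.2,1]}
    - {"dp": [-0.026,-0.027,0],"rot": [0,0,0]}
    - {"dp": [-0.026,-0.027,0],"rot": [0,0,0]}
    - {"dp": [-0.018,-0.018,0.0],"rot": [0,0,0]}
    - {"dp": [0,0,0],"rot": [0,0,0]}

```text
t: 6.92
position: [0.5259, -0.1984, 0.0989]
eef_rot: [-2.256, -2.168, 0.011]
contact_force: [0.4, 0.4, 0.6]
finger_gap: 0.045
```

Run:
```python
from h import *
go([*world([-245,-1.7]),50],87.8)
look(7); look(7,"top",(280,150))
```

```text
t 6.92 pos [ 525.9 -198.4   98.9] yaw 87.71 F [0.4 0.4 0.6] gap 45.0
dp mm [-14.1  -4.3  48.9] rot [-0.8  -0.21 -0.08]
scene carrier lane [-153.1   -2.1] yaw -0.51 [101.7  77.1]
top carrier lane [-153.    -1.5] yaw 1.65 [98.7 74.2]
```

View pics/scene7.png

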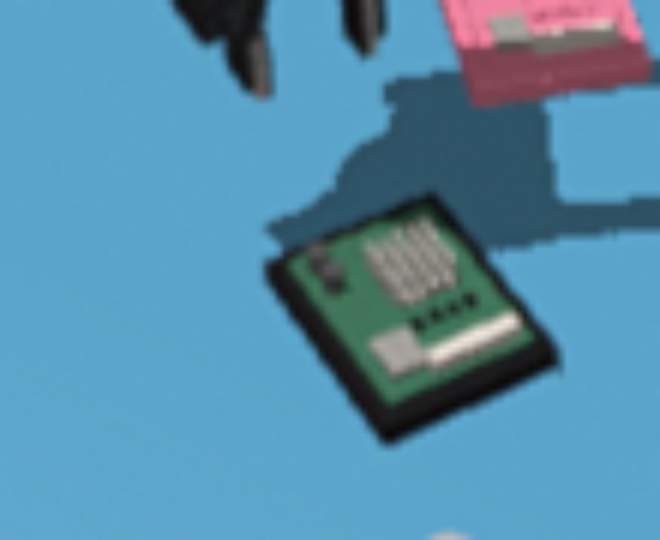

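View pics/top7.png

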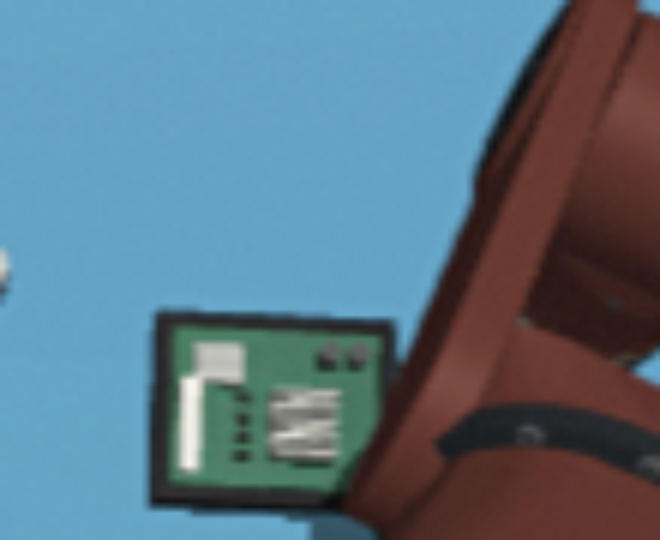

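>>> step_arm:
  deltas:
    - {"dp": [-0.014,-0.004,0.02],"rot": [-0.7,-0.2,0]}
    - {"dp": [0,0,0.03],"rot": [0,0,0]}
    - {"dp": [0,0,0.025],"rot": [0,0,0]}
    - {"dp": [0,0,0.01],"rot": [0,0,0]}
    - {"dp": [0,0,0],"rot": [0,0,0]}

```text
t: 7.43
position: [0.5311, -0.2093, 0.0139]
eef_rot: [2.259, 2.172, 0.011]
contact_force: [-0.7, -0.3, 0.2]
finger_gap: 0.0448
```

Run:
```python
from h import *
go([*world([-232,-1.7]),5.5],87.8)
```

```text
t 7.43 pos [ 531.1 -209.3   13.9] yaw 87.74 F [-0.7 -0.3  0.2] gap 44.8
dp mm [  9.7 -10.6   8.3] rot [ 0.6   0.02 -0.06]
```

>>> step_arm:
  deltas:
    - {"dp": [0,-0.005,0.004],"rot": [0.5,0,0]}
    - {"dp": [0.002,-0.005,0.003],"rot": [0,0,0]}
    - {"dp": [0,0,0],"rot": [0,0,0]}

```text
t: 7.68
position: [0.5225, -0.2054, 0.0072]
eef_rot: [2.262, 2.179, 0.001]
contact_force: [-0.1, -0.2, -0.0]
finger_gap: 0.045
```

Run:
```python
from h import *
go([*world([-232,-1.7]),5.5],87.6)
```

```text
t 7.68 pos [ 522.5 -205.4    7.2] yaw 87.87 F [-0.1 -0.2 -0. ] gap 45.0
dp mm [ 6.1 -1.8  1.7] rot [ 0.08 -0.    0.27]
```

>>> step_arm:
  deltas:
    - {"dp": [0.005,-0.001,0.0015],"rot": [0,0,0.2]}
    - {"dp": [0.005,-0.001,0],"rot": [0,0,0]}
    - {"dp": [0.004,0,0],"rot": [0,0,0]}
    - {"dp": [0.004,0,0],"rot": [0,0,0]}
    - {"dp": [0.004,0,0],"rot": [0,0,0]}

```text
t: 8.1
position: [0.5242, -0.1833, 0.0097]
eef_rot: [2.26, 2.169, 0.004]
contact_force: [-0.7, -1.6, -0.5]
finger_gap: 0.0451
```

Run:
```python
from h import *
go([*world([-221,-1]),5.5],87.6); look(8)
```

```text
t 8.10 pos [ 524.2 -183.3    9.7] yaw 87.66 F [-0.7 -1.6 -0.5] gap 45.1
dp mm [-5.  -3.3  4.2] rot [0.5  0.27 0.06]
scene carrier lane [-147.7   -2.1] yaw 0.07 [102.3  77.8]
```

View pics/scene8.png

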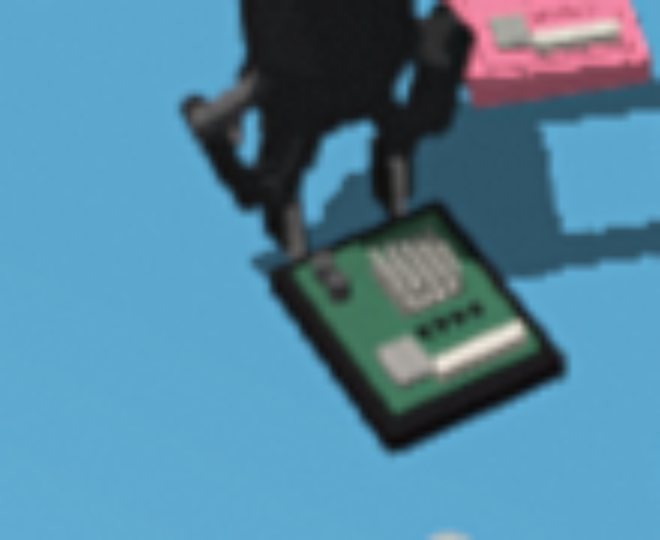

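>>> step_arm:
  deltas:
    - {"dp": [0.005,-0.001,0.002],"rot": [0.3,0.2,0]}
    - {"dp": [0.005,-0.001,0.002],"rot": [0,0,0]}
    - {"dp": [0.005,-0.001,0.001],"rot": [0,0,0]}
    - {"dp": [0.005,-0.001,0.001],"rot": [0,0,0]}
    - {"dp": [0.005,-0.001,0.001],"rot": [0,0,0]}

```text
t: 8.57
position: [0.5268, -0.1636, 0.0083]
eef_rot: [2.247, 2.163, 0.002]
contact_force: [-0.4, -5.9, 5.2]
finger_gap: 0.0451
```

Run:
```python
from h import *
go([*world([-148,0]),5.5],87.6); look(9)
```

```text
t 8.57 pos [ 526.8 -163.6    8.3] yaw 87.81 F [-0.4 -5.9  5.2] gap 45.1
dp mm [48.3 -5.9  2. ] rot [0.97 0.83 0.22]
scene carrier lane [-127.8   -3.9] yaw -0.47 [101.   77.8]
```

>>> step_arm:
  deltas:
    - {"dp": [0.005,-0.0022,0.0008],"rot": [0.5,0.4,0.1]}
    - {"dp": [0.005,-0.0022,0.0008],"rot": [0.4,0.4,0.1]}
    - {"dp": [0.005,-0.0022,0.0008],"rot": [0.4,0.3,0.1]}

```text
t: 8.87
position: [0.5238, -0.1484, 0.0074]
eef_rot: [-2.269, -2.17, -0.004]
contact_force: [0.9, -4.7, 3.4]
finger_gap: 0.0452
```

Run:
```python
from h import *
go([*world([-148,0]),5.5],87.6); look(10)
```

```text
t 8.87 pos [ 523.8 -148.4    7.4] yaw 87.44 F [ 0.9 -4.7  3.4] gap 45.2
dp mm [33.1 -2.5  2. ] rot [ 0.02 -0.19 -0.16]
scene carrier lane [-112.6   -0.6] yaw -0.4 [101.1  77.8]
```

>>> step_arm:
  deltas:
    - {"dp": [0.005,-0.0014,0.0004],"rot": [0.2,0.1,0]}
    - {"dp": [0.005,-0.0014,0.0004],"rot": [0.2,0.2,0]}
    - {"dp": [0.005,-0.0014,0.0004],"rot": [0.2,0.2,0]}
    - {"dp": [0.005,-0.0014,0.0004],"rot": [0.2,0.2,0]}

```text
t: 9.25
position: [0.5201, -0.1274, 0.0065]
eef_rot: [-2.257, -2.157, -0.004]
contact_force: [-0.3, -4.4, 3.3]
finger_gap: 0.0451
```

Run:
```python
from h import *
go([*world([-148,0]),5.5],87.6); look(11); look(11,"top",(240,150))
```

```text
t 9.25 pos [ 520.1 -127.4    6.5] yaw 87.41 F [-0.3 -4.4  3.3] gap 45.1
dp mm [12.3  2.2  1.2] rot [-0.7  -0.88 -0.19]
scene carrier lane [-92.    3.5] yaw -0.43 [100.7  77.9]
top carrier lane [-79.8   3.8] yaw -1.48 [77.8 76.5]
```

View pics/scene11.png

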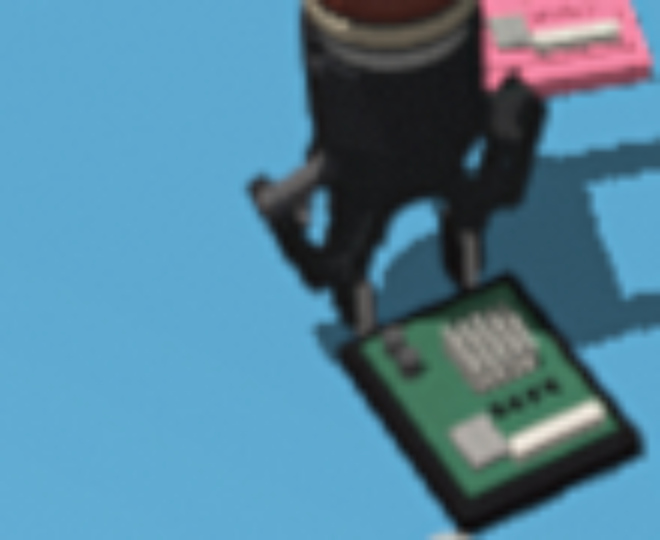

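View pics/top11.png

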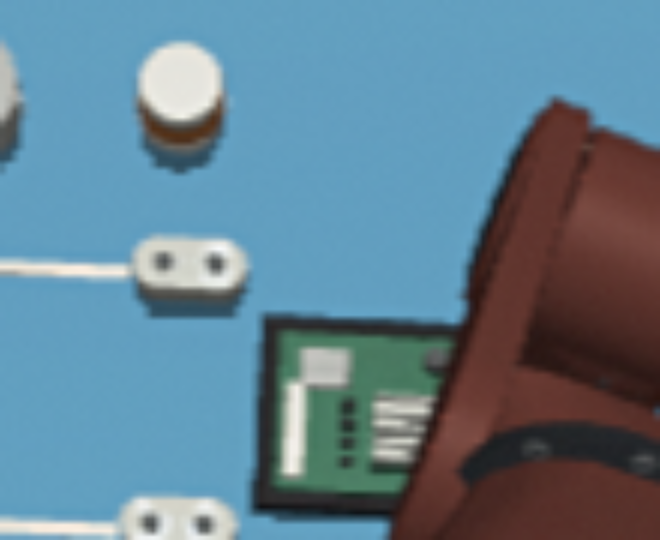

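>>> step_arm:
  deltas:
    - {"dp": [0.003,0.001,0.0004],"rot": [-0.3,-0.4,-0.1]}
    - {"dp": [0.003,0.0012,0.0004],"rot": [-0.2,-0.3,-0.1]}

```text
t: 9.52
position: [0.5204, -0.1207, 0.0047]
eef_rot: [-2.26, -2.17, 0.005]
contact_force: [-1.1, -4.1, 4.1]
finger_gap: 0.0451
```

Run:
```python
from h import *
go([*world([-148,0]),5.5],87.6); look(12); look(12,"top",(240,150))
```

```text
t 9.52 pos [ 520.4 -120.7    4.7] yaw 87.67 F [-1.1 -4.1  4.1] gap 45.1
dp mm [ 5.6  2.1 -0.8] rot [-0.45 -0.2   0.08]
scene carrier lane [-84.8   3.1] yaw 0.1 [100.9  77. ]
top carrier lane [-70.9   3.6] yaw 88.7 [73.  75.6]
```

View pics/top12.png

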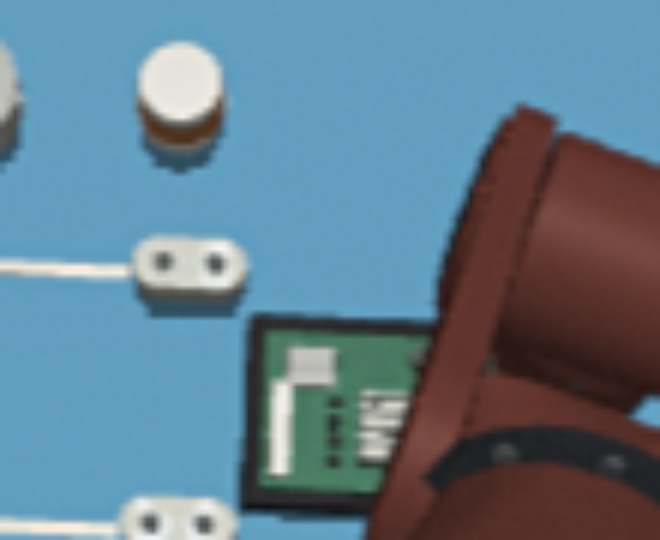

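>>> step_arm:
  deltas:
    - {"dp": [0.003,0.003,-0.001],"rot": [-0.4,-0.2,0]}
    - {"dp": [0.0025,0.002,-0.0005],"rot": [-0.1,-0.1,0]}

```text
t: 9.78
position: [0.5231, -0.1138, 0.0046]
eef_rot: [-2.263, -2.174, 0.005]
contact_force: [-2.0, -4.9, 3.7]
finger_gap: 0.045
```

Run:
```python
from h import *
go([*world([-148,0]),5.5],87.6); look(13); look(13,"top",(240,150))
```

```text
t 9.78 pos [ 523.1 -113.8    4.6] yaw 87.70 F [-2.  -4.9  3.7] gap 45.0
dp mm [-1.4 -0.2 -0.9] rot [-0.26 -0.02  0.1 ]
scene carrier lane [-78.3   1.1] yaw -0.28 [100.7  77.2]
top carrier lane [-64.7  -0.1] yaw -87.59 [73.8 73.1]
```

View pics/top13.png

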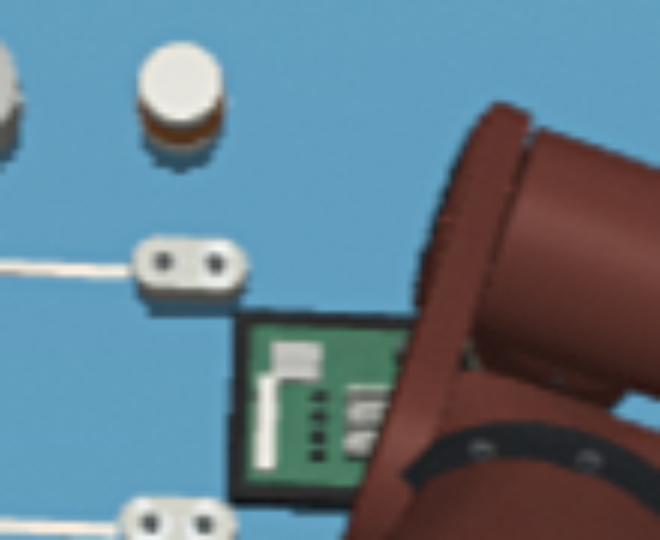

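>>> step_arm:
  deltas:
    - {"dp": [0.004,0.0,-0.0005],"rot": [-0.2,0,0]}
    - {"dp": [0.004,0,-0.0003],"rot": [0,0,0]}
    - {"dp": [0.004,0,0],"rot": [0,0,0]}

```text
t: 10.13
position: [0.5234, -0.1003, 0.0046]
eef_rot: [-2.265, -2.173, -0.001]
contact_force: [-0.7, -2.9, 1.5]
finger_gap: 0.0448
```

Run:
```python
from h import *
go([*world([-120,0]),5.5],87.6); look(14,box=(240,170)); look(14,"top",(240,150))
```

```text
t 10.13 pos [ 523.4 -100.3    4.6] yaw 87.61 F [-0.7 -2.9  1.5] gap 44.8
dp mm [13.1 -0.  -0.9] rot [-0.06 -0.13  0.01]
scene carrier lane [-64.8   1.6] yaw -0.74 [100.5  78.8]
top carrier lane [-49.3   1. ] yaw 90.18 [67.6 74. ]
```

View pics/top14.png

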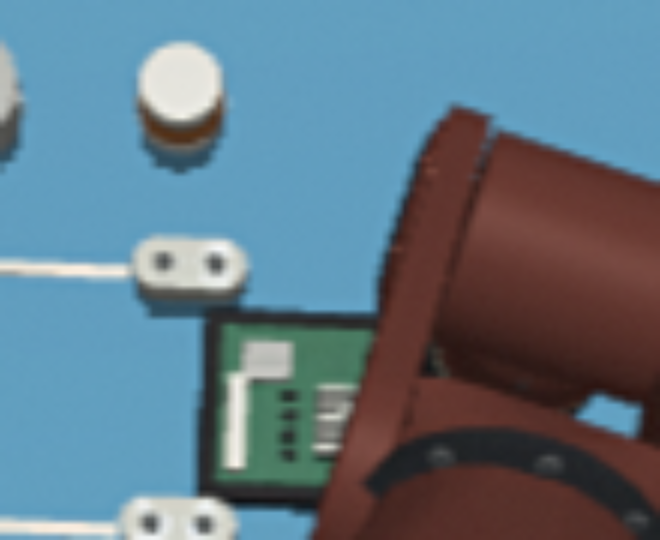

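View pics/scene14.png

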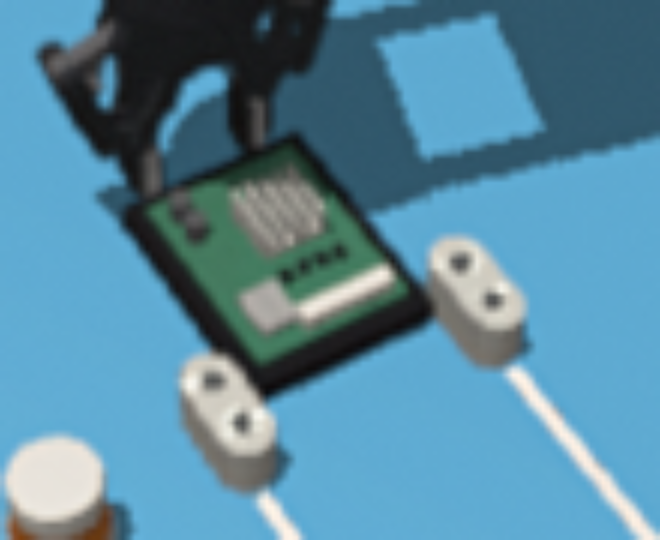

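The carrier's nose is now between the rounded block ends, with mat showing on both sides. I keep pushing and watch the force.

>>> step_arm:
  deltas:
    - {"dp": [0.005,0.0004,0],"rot": [0,0,0]}
    - {"dp": [0.005,0.0003,0],"rot": [0,0,0]}
    - {"dp": [0.005,0,0],"rot": [0,0,0]}

```text
t: 10.48
position: [0.5248, -0.0839, 0.0046]
eef_rot: [-2.265, -2.172, -0.002]
contact_force: [-0.3, -2.5, 1.1]
finger_gap: 0.0453
```

Run:
```python
from h import *
go([*world([-100,0]),5.5],87.6); look(15,box=(240,170))
```

```text
t 10.48 pos [524.8 -83.9   4.6] yaw 87.59 F [-0.3 -2.5  1.1] gap 45.3
dp mm [16.7 -0.7 -0.9] rot [-0.07 -0.18 -0.01]
scene carrier lane [-48.3   0.3] yaw -0.01 [100.2  77.2]
```

View pics/scene15.png

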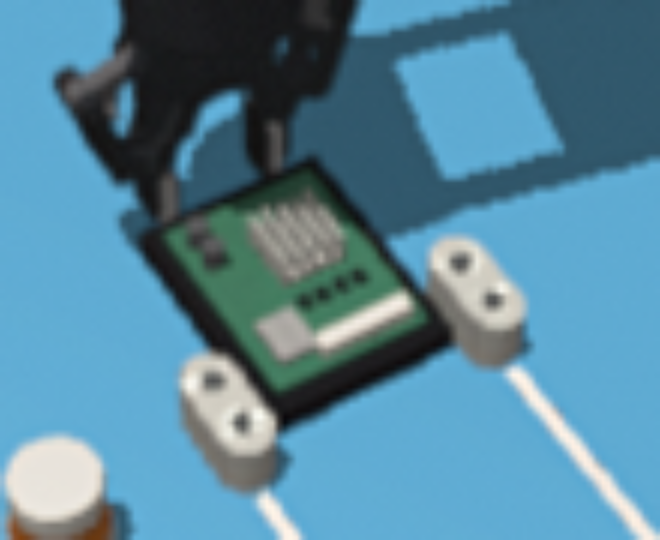

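Carrier at lane (-48, 0.3) mm, yaw about 0. The finger linkage bulges outward at block height, so I'll narrow the opening before the fingers reach the guides. First I push further in.

>>> step_arm:
  deltas:
    - {"dp": [0.006,0,0],"rot": [0,0,0]}
    - {"dp": [0.006,0,0],"rot": [0,0,0]}
    - {"dp": [0.006,-0.0003,0],"rot": [0,0,0]}
    - {"dp": [0.005,-0.0003,0],"rot": [0,0,0]}

```text
t: 10.87
position: [0.5252, -0.058, 0.0046]
eef_rot: [-2.265, -2.171, -0.003]
contact_force: [0.9, -2.2, 0.4]
finger_gap: 0.0451
```

Run:
```python
from h import *
go([*world([-80,0]),5.5],87.6); look(16,box=(240,170))
```

```text
t 10.87 pos [525.2 -58.    4.6] yaw 87.58 F [ 0.9 -2.2  0.4] gap 45.1
dp mm [10.8 -0.  -0.9] rot [-0.07 -0.22 -0.02]
scene carrier lane [-22.7   1.2] yaw 0.14 [99.7 77.5]
```

>>> step_arm:
  deltas:
    - {"dp": [0.005,0.0003,0],"rot": [0,0,0]}
    - {"dp": [0.005,0.0003,0],"rot": [0,0,0]}
    - {"dp": [0.004,0,0],"rot": [0,0,0]}
    - {"dp": [0.003,0,0],"rot": [0,0,0]}

```text
t: 11.25
position: [0.5261, -0.0382, 0.0045]
eef_rot: [-2.264, -2.172, -0.003]
contact_force: [0.3, -2.4, 0.7]
finger_gap: 0.0451
```

>>> step_arm:
  deltas:
    - {"dp": [-0.005,0,0],"rot": [0,0,0]}
    - {"dp": [-0.003,0,0],"rot": [0,0,0]}

```text
t: 11.42
position: [0.5251, -0.0442, 0.004]
eef_rot: [-2.26, -2.171, -0.004]
contact_force: [0.5, -0.3, 0.5]
finger_gap: 0.0449
```

Run:
```python
from h import *
go([*world([-70,0]),5.5],87.6); look(17,box=(240,170))
```

```text
t 11.42 pos [525.1 -44.2   4. ] yaw 87.69 F [ 0.5 -0.3  0.5] gap 44.9
dp mm [ 7.   0.7 -1.4] rot [-0.22 -0.4   0.09]
scene carrier lane [-1.6  1.1] yaw 0.11 [100.4  77.6]
```

View pics/scene17.png

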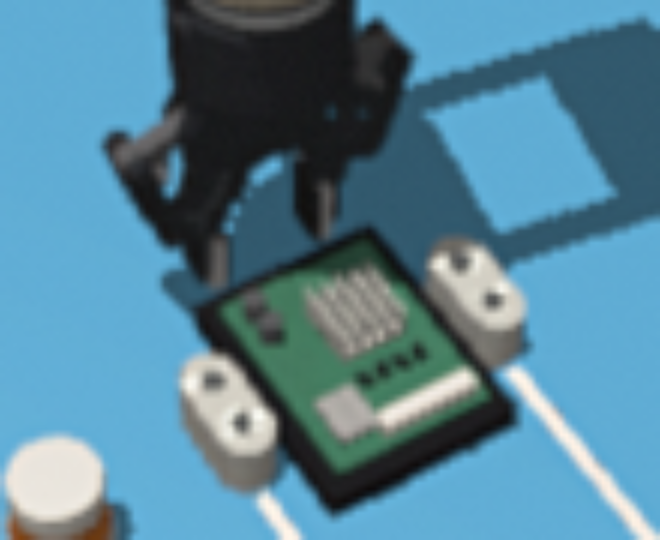

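>>> step_arm:
  deltas:
    - {"dp": [0,0,-0.001],"rot": [-0.1,-0.2,0]}
    - {"dp": [0,0,0],"rot": [0,0,0]}
    - {"dp": [0,0,0],"rot": [0,0,0]}
    - {"dp": [0,0,0],"rot": [0,0,0]}
  grip: 0.022

```text
t: 11.8
position: [0.5242, -0.0447, 0.0046]
eef_rot: [-2.265, -2.169, -0.002]
contact_force: [-0.4, 0.3, 0.1]
finger_gap: 0.0221
```

Run:
```python
from h import *
go([*world([-70,1]),6],87.6); look(18,box=(240,170))
```

```text
t 11.80 pos [524.2 -44.7   4.6] yaw 87.52 F [-0.4  0.3  0.1] gap 22.1
dp mm [ 7.5  0.5 -1.4] rot [-0.21 -0.27 -0.08]
scene carrier lane [-1.6  1.4] yaw 0.75 [100.8  77.7]
```

View pics/scene18.png

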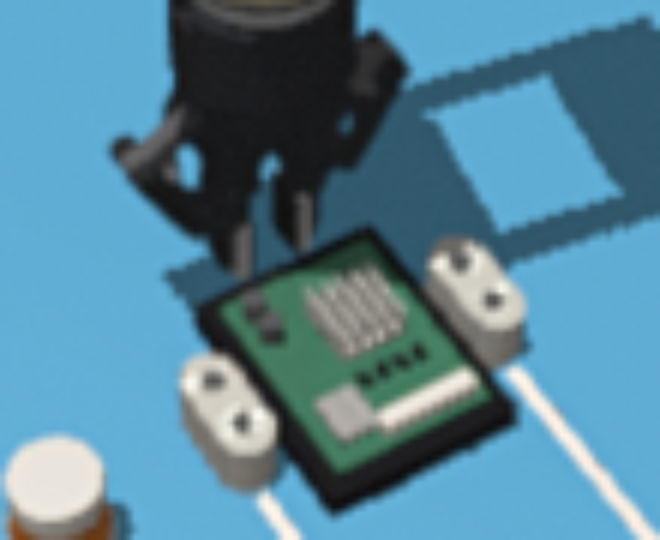

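>>> step_arm:
  deltas:
    - {"dp": [0.005,0.0003,-0.0005],"rot": [-0.1,-0.1,0]}
    - {"dp": [0.005,0.0003,0],"rot": [0,0,0]}
    - {"dp": [0.005,0.0,0],"rot": [0,0,0]}
    - {"dp": [0.005,0,0],"rot": [0,0,0]}
    - {"dp": [0.005,0,0],"rot": [0,0,0]}

```text
t: 12.27
position: [0.5261, -0.0198, 0.0052]
eef_rot: [-2.269, -2.172, 0.002]
contact_force: [0.3, -2.1, -0.0]
finger_gap: 0.022
```

Run:
```python
from h import *
go([*world([-50,0]),6],87.6); look(19,box=(240,170))
```

```text
t 12.27 pos [526.1 -19.8   5.2] yaw 87.51 F [ 0.3 -2.1 -0. ] gap 22.0
dp mm [ 2.5  0.7 -0.8] rot [-0.08  0.01 -0.09]
scene carrier lane [15.7  0.7] yaw -0.62 [99.5 78.2]
```

>>> step_arm:
  deltas:
    - {"dp": [0.005,0.0002,-0.0002],"rot": [0,0,0]}
    - {"dp": [0.006,0.0002,0],"rot": [0,0,0]}
    - {"dp": [0.006,0.0,0],"rot": [0,0,0]}
    - {"dp": [0.006,0,0],"rot": [0,0,0]}

```text
t: 12.65
position: [0.5274, 0.0058, 0.0053]
eef_rot: [-2.268, -2.172, 0.002]
contact_force: [1.3, -3.0, -0.6]
finger_gap: 0.0222
```

Run:
```python
from h import *
go([*world([-25,0]),6],87.6); look(20,box=(260,190))
```

```text
t 12.65 pos [527.4   5.8   5.3] yaw 87.54 F [ 1.3 -3.  -0.6] gap 22.2
dp mm [ 1.9  0.5 -0.7] rot [-0.1   0.01 -0.06]
scene carrier lane [41.6  0.3] yaw -0.85 [100.4  78. ]
```

View pics/scene20.png

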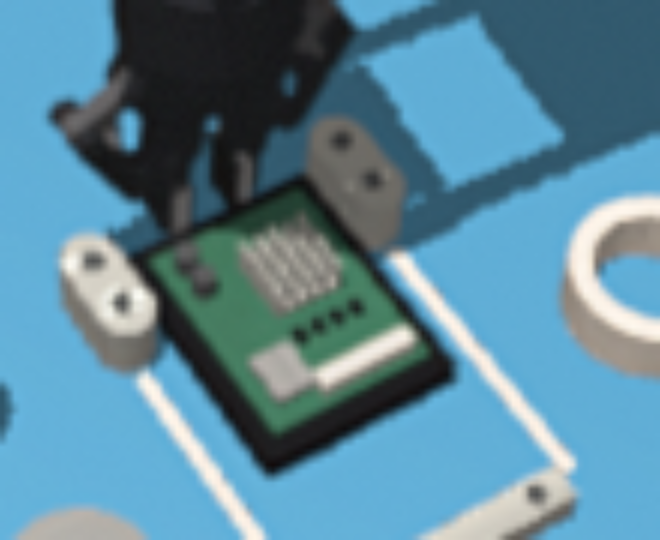

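>>> step_arm:
  deltas:
    - {"dp": [0.006,0.0002,-0.0002],"rot": [0,0,-0.2]}
    - {"dp": [0.006,0.0002,0],"rot": [0,0,-0.2]}
    - {"dp": [0.006,0.0,0],"rot": [0,0,0]}
    - {"dp": [0.006,0,0],"rot": [0,0,0]}

```text
t: 13.03
position: [0.5286, 0.033, 0.0054]
eef_rot: [-2.259, -2.181, 0.002]
contact_force: [-1.4, -2.0, 0.3]
finger_gap: 0.0221
```

Run:
```python
from h import *
go([*world([10,0]),6],87.6); look(21,box=(260,190))
```

```text
t 13.03 pos [528.6  33.    5.4] yaw 87.99 F [-1.4 -2.   0.3] gap 22.1
dp mm [ 9.8  0.5 -0.6] rot [-0.12 -0.03  0.39]
scene carrier lane [69.1  1.1] yaw 0.3 [99.2 78. ]
```

View pics/scene21.png

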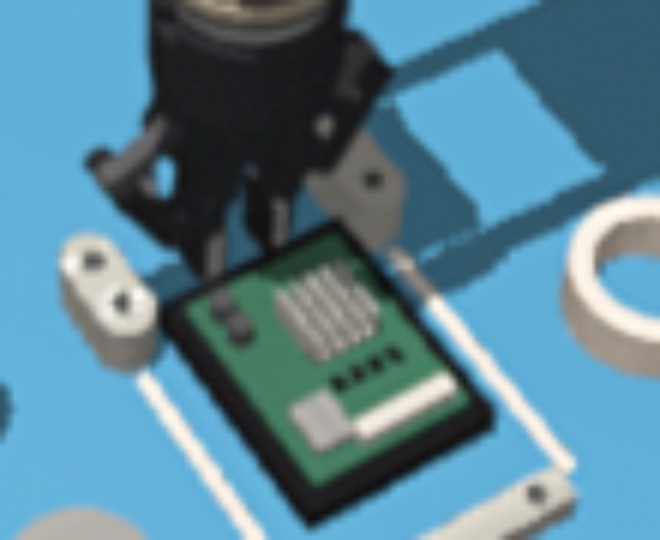

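>>> step_arm:
  deltas:
    - {"dp": [0.005,0.0002,0],"rot": [0,0,0.2]}
    - {"dp": [0.004,0.0,0],"rot": [0,0,0.2]}
    - {"dp": [0.004,0.0,0],"rot": [0,0,0]}
    - {"dp": [0.003,0,0],"rot": [0,0,0]}
    - {"dp": [0.002,0,0],"rot": [0,0,0]}

```text
t: 13.5
position: [0.5294, 0.0539, 0.0054]
eef_rot: [-2.266, -2.173, 0.002]
contact_force: [-0.9, -2.6, -1.0]
finger_gap: 0.0224
```

Run:
```python
from h import *
go([*world([28.5,0]),6],87.6); look(22,box=(270,200))
```

```text
t 13.50 pos [529.4  53.9   5.4] yaw 87.61 F [-0.9 -2.6 -1. ] gap 22.4
dp mm [ 7.3  0.5 -0.5] rot [-0.14 -0.05  0.01]
scene carrier lane [89.7  0.2] yaw -0.49 [99.9 77.1]
```

View pics/scene22.png

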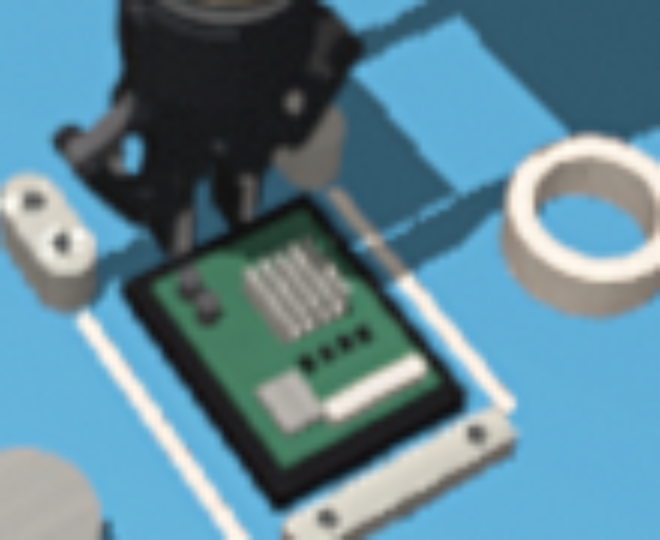

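About 7 mm remain to the stop bar. I creep in and watch the force.

>>> step_arm:
  deltas:
    - {"dp": [0.002,0,0],"rot": [0,0,0]}
    - {"dp": [0.002,0.0,0],"rot": [0,0,0]}
    - {"dp": [0.0015,0.0,0],"rot": [0,0,0]}

```text
t: 13.8
position: [0.5297, 0.0599, 0.0054]
eef_rot: [-2.266, -2.172, 0.002]
contact_force: [-0.0, -2.3, 0.8]
finger_gap: 0.022
```

>>> step_arm:
  deltas:
    - {"dp": [0.0015,0,0],"rot": [0,0,0]}
    - {"dp": [0.0015,0.0,0],"rot": [0,0,0]}

```text
t: 13.97
position: [0.5298, 0.0628, 0.0055]
eef_rot: [-2.266, -2.173, 0.002]
contact_force: [0.6, -8.0, -0.8]
finger_gap: 0.0222
```

Run:
```python
from h import *
go([*world([28.5,0]),6],87.6); look(23,box=(270,200))
```

```text
t 13.97 pos [529.8  62.8   5.5] yaw 87.59 F [ 0.6 -8.  -0.8] gap 22.2
dp mm [-1.6  0.5 -0.5] rot [-0.15 -0.03 -0.01]
scene carrier lane [99.1  0.7] yaw -0.22 [99.1 78. ]
```

View pics/scene23.png

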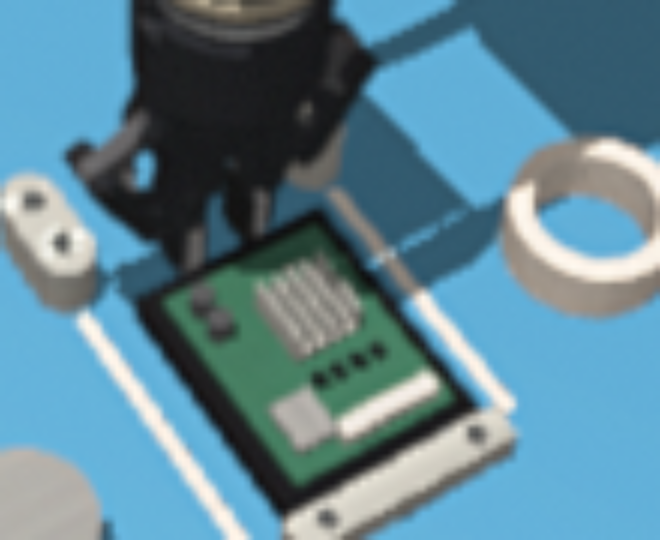

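>>> step_arm:
  deltas:
    - {"dp": [0.001,0,0],"rot": [0,0,0]}
    - {"dp": [0.001,0.0,0],"rot": [0,0,0]}

```text
t: 14.18
position: [0.53, 0.0628, 0.0055]
eef_rot: [2.264, 2.176, -0.007]
contact_force: [-0.3, -7.1, 1.1]
finger_gap: 0.022
```

Run:
```python
from h import *
go([*world([28.5,0]),6],87.6)
```

```text
t 14.18 pos [530.   62.8   5.5] yaw 87.73 F [-0.3 -7.1  1.1] gap 22.0
dp mm [-1.6  0.2 -0.5] rot [-0.14  0.23  0.13]
```

>>> step_arm:
  deltas:
    - {"dp": [0.003,0,0],"rot": [0,0,0]}
    - {"dp": [0.002,0.0,0],"rot": [0,0,0]}

```text
t: 14.35
position: [0.5301, 0.0627, 0.0056]
eef_rot: [2.256, 2.176, -0.019]
contact_force: [-0.8, -8.1, 0.5]
finger_gap: 0.022
```

>>> step_arm:
  deltas:
    - {"dp": [-0.003,0,0],"rot": [0,0,0]}
    - {"dp": [-0.004,0.0,0],"rot": [0,0,0]}
    - {"dp": [-0.005,0.0,0],"rot": [0,0,0]}
    - {"dp": [-0.006,0.0,0],"rot": [0,0,0]}

```text
t: 14.68
position: [0.5295, 0.0458, 0.006]
eef_rot: [2.259, 2.176, -0.014]
contact_force: [-0.3, -0.2, -1.2]
finger_gap: 0.0217
```

Run:
```python
from h import *
go([*world([10,0]),6],87.6);look(24,box=(270,200))
```

```text
t 14.68 pos [529.5  45.8   6. ] yaw 87.85 F [-0.3 -0.2 -1.2] gap 21.7
dp mm [-3.2  0.1  0. ] rot [-0.18  0.55  0.25]
scene carrier lane [98.6  0.1] yaw 0.16 [100.2  76.9]
```

View pics/scene24.png

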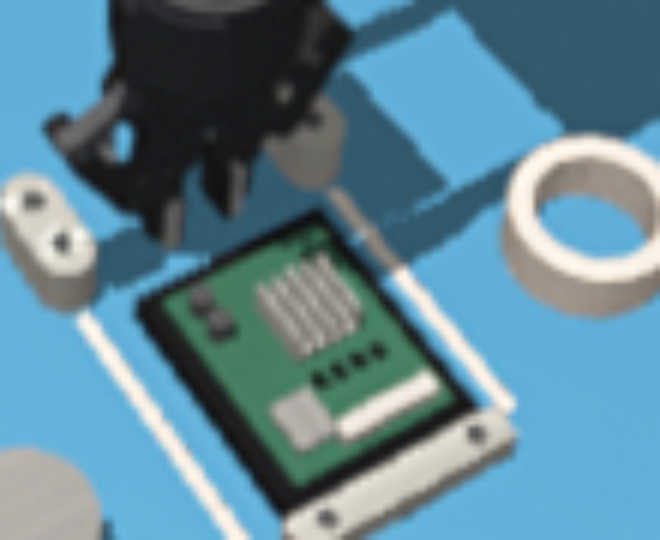

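>>> step_arm:
  deltas:
    - {"dp": [-0.004,0,-0.01],"rot": [0,0,0]}
    - {"dp": [0,0.0,-0.03],"rot": [0,0,0]}
    - {"dp": [0,0.0,-0.035],"rot": [0,0,0]}
    - {"dp": [0,0.0,-0.035],"rot": [0,0,0]}
    - {"dp": [0,0.0,-0.035],"rot": [0,0,0]}

```text
t: 15.15
position: [0.5209, 0.0413, 0.1476]
eef_rot: [-2.255, -2.167, 0.039]
contact_force: [1.2, -0.1, 0.1]
finger_gap: 0.022
```

>>> step_arm:
  deltas:
    - {"dp": [-0.01,0,-0.02],"rot": [0,0,0]}
    - {"dp": [-0.03,0.0,-0.01],"rot": [0,0,0]}
    - {"dp": [-0.035,0.0,0],"rot": [0,0,0]}
    - {"dp": [-0.035,0.0,0],"rot": [0,0,0]}
    - {"dp": [-0.035,0.0,0],"rot": [0,0,0]}

```text
t: 15.57
position: [0.5243, -0.1025, 0.1983]
eef_rot: [2.248, 2.186, -0.005]
contact_force: [0.5, 0.4, -0.4]
finger_gap: 0.0221
```

>>> step_arm:
  deltas:
    - {"dp": [-0.035,0,0],"rot": [0,0,0]}
    - {"dp": [-0.035,0.0,0],"rot": [0,0,0]}
    - {"dp": [-0.03,0.0,0],"rot": [0,0,0]}
    - {"dp": [-0.01,0.0,0],"rot": [0,0,0]}
    - {"dp": [0,0.0,0],"rot": [0,0,0]}

```text
t: 15.98
position: [0.5205, -0.2245, 0.2058]
eef_rot: [2.249, 2.172, -0.0]
contact_force: [-0.5, 0.1, -0.4]
finger_gap: 0.0219
```

Run:
```python
from h import *
go([*world([10,0]),6],87.6);look(25,box=(270,200));look(25,"top",(190,160))
for n in("top","scene"):
    p,_=snapshot(n); cv2.imwrite(f"pics/{n}_full.png",p[:,:,::-1])
```

```text
t 15.98 pos [ 520.5 -224.5  205.8] yaw 88.02 F [-0.5  0.1 -0.4] gap 21.9
dp mm [269.4  -2.4 196.9] rot [0.62 0.6  0.42]
scene carrier lane [99.1  0. ] yaw 0.16 [99.5 76.9]
top carrier lane [99.7 -0.2] yaw 0.03 [96.8 74.5]
```

View pics/top25.png

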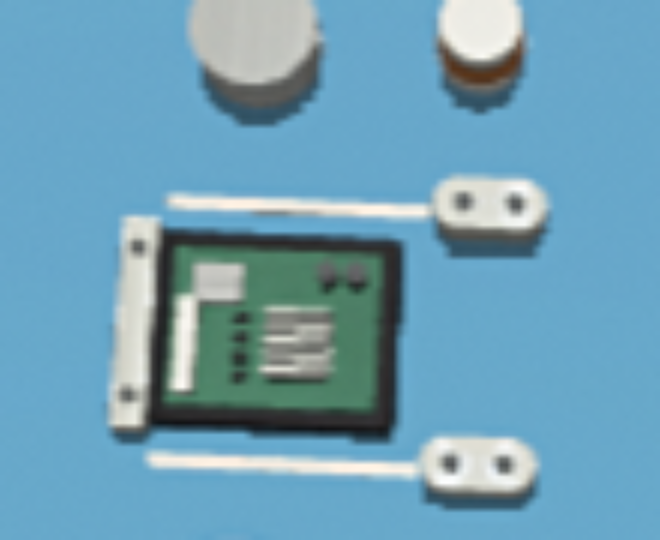

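View pics/scene_full.png

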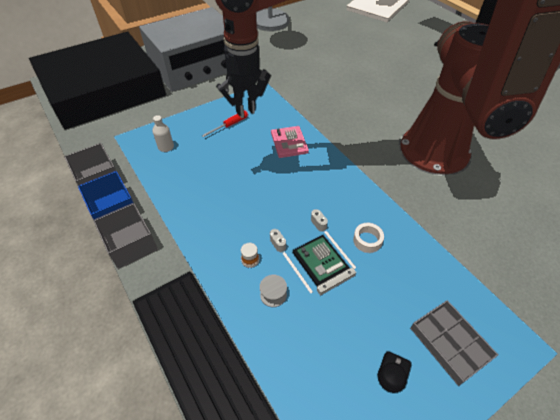

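View pics/top_full.png

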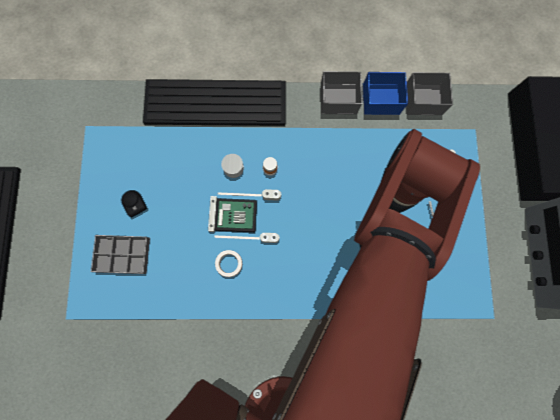

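The carrier sits flush against the stop bar at about top (235,214), square to it and between the tape lines. Both cameras agree: lane y is about 0 and yaw is under 0.2°. The bystanders in view are where they were, and the arm is 0.2 m up and clear. I'm handing in.

>>> step_arm:
  deltas:
    - {"dp": [0,0,0],"rot": [0,0,0]}
    - {"dp": [0,0,0],"rot": [0,0,0]}

```text
t: 16.35
position: [0.5206, -0.2173, 0.2045]
eef_rot: [2.242, 2.184, 0.001]
contact_force: [-0.6, 0.2, 0.3]
finger_gap: 0.0215
```

Run:
```python
from workcell import *
import numpy as np
s=read_state(); print(s['t'],s['position'],np.abs(s['dq']).max()); print(job_done())
```

```text
16.35 [ 0.52064931 -0.21725853  0.20445728] 0.025963775074897992
the job is handed in; nothing more can be done
None
```

The carrier is in the bay against the stop bar, and I handed the job in at about 16 s; no verdict was reported. I turned and centred it with a two-finger push on its long side. Then I pushed it by its trailing end through the gap and up to the bar. The largest force I read was about 8 N.

**Final position:** The top and scene cameras agree that the carrier is centred (lane y 0 and -0.2 mm) and square (yaw 0.2° or less). It is flush with the bar and inside the tape lines.

**Disagreement:** Both cameras put its centre at x of about 99 mm, not the nominal 97 mm. That is within the roughly 2 mm calibration and my gap estimate. The force also rose and the motion stopped when it met the bar.

**Rest of the bench:** The other items look unmoved in the final pictures. The cleaner and most of the screwdriver are hidden by the arm in the top view, so I checked those two in the scene view only. I saw no sign of the fingers touching the board. The arm finished about 0.2 m above the bench, clear of everything.

**Along the way:** While pushing, the carrier drifted up to about 4 mm off the middle line. I corrected that before it entered the guides.

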